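# Tune the white desktop tuner to its red station marker

## Task

On the white tuner, first turn the big black outer (coarse) knob until its white line points at the red marker on the dial, then turn the small orange inner (fine) knob until its black line points at the red marker too. Leave both lines on the marker, and do not touch the dark tuner with the wooden cheeks.

Things in the scene. Friction and masses are not known exactly. Their poses are not given: they have to be found in the camera images.
- tuner: White tuner, fixed, level top: case 224 x 220 x 70 mm. Origin: on the table under the dial's vertical axis; z up, x to its back. Cream dial plate 136 mm across, surface at 72 mm. Two upright round knobs turn about the axis: coarse (black, 58 mm across, 73 to 96 mm above the table), above it fine (orange, 28 mm across, 97 to 125 mm). Grip across any diameter; nothing else rises above the plate.
- coarse_line (a point): Outer end of the white line on top of the black coarse knob, 27 mm from the axis, 96 mm above the table. x axis: level, outwards along the line; z up. Turns freely both ways (0.05 N m friction), stays where left, does not drag the fine knob. Starts 30 to 85 degrees anticlockwise (seen from above) of the marker; stops 2.3 rad either side of the tuner's x.
- fine_line (a point): Outer end of the black line on top of the orange fine knob, 12 mm from the axis, 125 mm above the table. x axis: level, outwards along the line; z up. Turns freely both ways (0.03 N m friction), stays where left, does not drag the coarse knob. Starts 30 to 85 degrees clockwise (seen from above) of the marker; stops 2.3 rad either side of the tuner's x.
- marker: Flat red sector, 30 degrees wide, 1.5 mm thick, on the white tuner's dial plate, 34 to 60 mm from the dial's axis. Origin: on that axis at the plate's surface, 72 mm above the table; x axis: level, from the axis to the middle of the red sector; z up. Does not move during the task.
- other_tuner: Dark tuner with wooden cheeks, silver dial, white coarse and grey fine knob, blue sector: same size, build and origin as the white one, fixed. Its knobs turn too. Not to be touched.

How it is judged:
By the outcome, as a careful person would: the job done as asked, in the order asked, and still so for the second after the job is handed in, with the robot touching nothing.
It also fails if it takes over 43 s, if anything falls off the work surface, if the arm or the gripper's body presses on something with over 40 N, if the wrist force passes 120 N, or if a joint passes its speed limit or range.

## Robot

A 6-joint arm with a two-finger parallel gripper is mounted at the origin on the work surface. World frame = base frame: x ahead of the robot, y to its left, z up, the work surface at z = 0. Lengths are in m, angles in rad, forces in N, time in s.
With the tool pointing down it reaches from about 0.375 to 0.975 m from the base axis. Payload 3.8 kg.
Tool frame: the origin (TCP) lies where the fingers leave the gripper's body, on its centre line; the fingertips stand 73 mm ahead of it and the grasp point (between the pads) lies 54 mm ahead of it; z points along the fingers, y is the line along which they close (so a half turn about z gives the same grasp; the last joint's range is limited). The gripper opens to 85 mm and grips with 20 to 120 N. Pads are 22 mm wide; open, the fingers measure 114 mm over their backs; the gripper's body (76 mm by 85 mm) begins 54 mm behind the grasp point. The pads swing forward as they close: fully open they stand 13 mm farther back than shut.
Start: joints at [-1.368, 0.264, 1.604, -0, 1.274, -0.037], TCP at [0.16, -0.656, 0.304] pointing down, gripper open.
Joint ranges: [-2.63, 2.63], [-0.94, 2.18], [0.31, 2.57], [-1.31, 4.45], [0, 2.66], [-2.55, 2.55]. Speed limits (rad/s): [2.57, 2.57, 3.14, 3.14, 3.14, 3.14].

## Interface

Orientations are given as a rotation vector (axis times angle).
In Python, from workcell import read_state, viewer, bot gives the robot as it stands.
- The arm moves only by the tool jog_arm, never from a script. Its argument "increments" is a list that holds one entry, the list of rows, each a list of 7 numbers: the shift along the tool's x, y, z in units of 30 mm (1.0 is 30 mm), then the turn, a rotation vector about the tool's x, y, z in units of 6 degrees (1.0 is 6 degrees), then the opening, from -1 (shut) to 1 (fully open). A call has exactly 5 rows; each row shifts and turns the commanded pose from where the row before left it, along the tool's axes as they then stand; what a row does not reach is not made up. A row lasts 1/12 s, in which the tool goes at most 41.7 mm and 7.16 degrees, less where a joint would pass 70% of its speed; a pose out of reach is approached as far as the arm can. A call is refused whole if a number of a shift passes 1 or a number of a turn 1, either way. A call with a gripper value outside its range is refused whole. The fingers move at their own pace and stop on an object; "force" is the grip in N (left out, the last holds). Time passes only in rows, so rows that do not move let the fingers close, or fill a call up. It gives the time, the measured TCP pose, the force, the opening and the grip force at its end, in the units of the state.
- read_state(): the state, without advancing time (a new reading comes with each control period).
- viewer.read_camera(name): name is "side" or "top" or "wrist"; returns (picture, depth): 384x512x3 uint8, blue, green, red; 384x512 float32, m along the optical axis (not along the pixel's ray), 0 where there is no reading.
- viewer.camera_params(name): a dict with "fx", "fy", "cx", "cy" (pixels), "k1" (the pictures are not rectified: a ray, as slopes to the right and down, at radius r is drawn at 1 + k1 r^2 times it, then the intrinsics apply), "R" (3x3) and "t" (3): a world point X has camera coordinates R X + t; the wrist camera has in their place "hand_eye" (4x4, takes a point from camera to tool coordinates, whose origin is the TCP and whose axes are the flange's). Camera axes: x right, y down, z forward; pixel columns grow to the right and rows downward; lengths in m; the calibration is good to about 2 mm. A picture is of the moment at which its call begins: read the wrist's pose just before it. camera_params takes no time and is no camera call.
- bot.finish_job(): hands the job in; it is judged then, once.
The state is a dict: "time": time; "q": joint angles; "joint_vel": joint speeds; "joint_torque": joint torques, N m; "tool_pos": TCP position; "tcp_rot": TCP orientation; "wrist_force": force on the tool from outside, world axes, zero at the start; "torque": the same for the moment, N m; "width": opening from 0.0 (shut) to 1.0 (fully open); "grip_force": force on a finger pad.
Only numpy, scipy, OpenCV 4.12 (cv2) and the standard library are available. Lean on these libraries where they do the work, as an engineer would, in place of code of your own. Each camera call takes 0.05 s, during which the arm holds its last target. There are 200 camera calls.

## Working session

There is one attempt and no reset: what is moved stays moved. The work goes in short steps, Python scripts to look and compute and a tool call to move; the robot and the scene stay as the last step left them, time stands still between calls to the robot, and variables do not carry over. Pictures are saved under pics/ and viewed, at most 10 in all, crops included, and the job is handed in when it is done.

Besides the shell and the picture viewer there is one more tool, called after "Emit:" by a JSON object that holds its "api" and its "payload". jog_arm: Moves the arm, as the interface text tells. Its arguments: {"type":"object","properties":{"increments":{"type":"array","items":{"type":"array","items":{"type":"array","items":{"type":"number"}}}},"force":{"type":"number"}},"required":["increments"]}

```bash
mkdir -p pics; ls
python3 - <<'E'
from workcell import read_state, viewer
import cv2,numpy as np
s=read_state();print(s)
ims=[]
for n in ("top","side"):
    p,d=viewer.read_camera(n);cv2.imwrite(f"pics/{n}0.png",p);np.save(f"pics/{n}0.npy",d)
    print(n,viewer.camera_params(n))
print(viewer.camera_params("wrist"))
E
```

```text
pics
{'time': 0.0, 'q': array([-1.36793725e+00,  2.64793560e-01,  1.60539046e+00,  1.79067986e-05,
        1.27366702e+00, -3.68925132e-02]), 'joint_vel': array([-0.00066498,  0.00078383, -0.00058421, -0.00159876,  0.00061284,
        0.0014219 ]), 'joint_torque': array([-5.89705032e-04, -5.15106690e+01, -3.67316544e+01, -1.95087337e-04,
        1.30297575e-02, -3.12131760e-05]), 'tool_pos': array([ 0.16018022, -0.65513749,  0.3025257 ]), 'tcp_rot': array([-3.11681211e+00, -3.75422065e-01,  2.67058004e-04]), 'wrist_force': array([ 0.15343002,  0.40018447, -0.87176322]), 'torque': array([-0.027313  ,  0.02611679,  0.03516097]), 'grip_force': 0.0, 'width': 0.9995469603563727}
top {'fx': 413.8235562654804, 'fy': 413.8235562654804, 'cx': 250.76943034883024, 'cy': 189.96531602626774, 'k1': -0.09181907106338738, 'R': array([[ 0.02127265, -0.99933822, -0.02950576],
       [-0.99480818, -0.01822005, -0.10012353],
       [ 0.09951968,  0.03148246, -0.99453742]]), 't': array([0.010425  , 0.54137964, 0.76566425])}
side {'fx': 407.2910149051305, 'fy': 407.2910149051305, 'cx': 255.15534424317542, 'cy': 191.42285034417782, 'k1': -0.09075474963954844, 'R': array([[ 0.96889907, -0.24670191, -0.01930711],
       [-0.18092414, -0.65300805, -0.73542297],
       [ 0.16882255,  0.71604375, -0.67733322]]), 't': array([-0.55053094,  0.1738968 ,  0.8496691 ])}
{'fx': 297.4369502283533, 'fy': 297.4369502283533, 'cx': 258.04810216335943, 'cy': 194.1663941059355, 'k1': -0.043596225516933304, 'hand_eye': array([[-1.58877420e-05, -9.49941526e-01, -3.12427746e-01,
         7.98477335e-02],
       [ 9.99999952e-01,  8.18349843e-05, -2.99673100e-04,
         5.26898813e-04],
       [ 3.10239441e-04, -3.12427736e-01,  9.49941479e-01,
        -7.03642443e-02],
       [ 0.00000000e+00,  0.00000000e+00,  0.00000000e+00,
         1.00000000e+00]])}
```

View pics/top0.png

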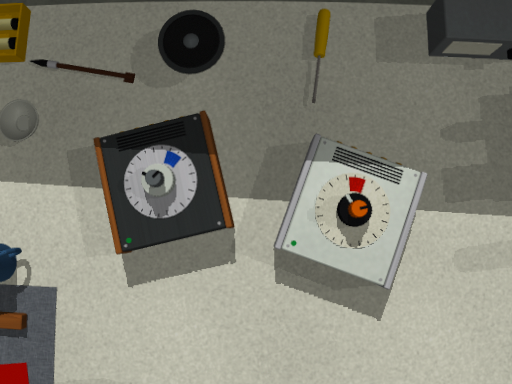

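View pics/side0.png

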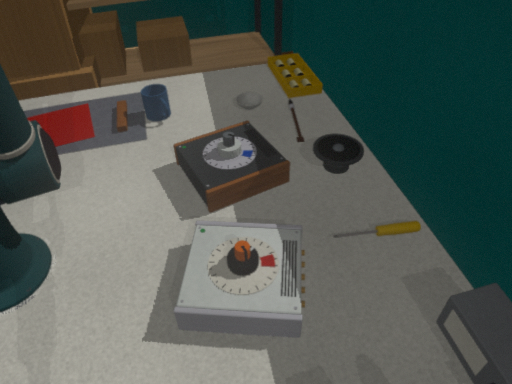

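The top view shows the white tuner's dial at about (352,211), its red sector at (357,184), the white line up-left at (349,199) and the orange knob at (358,208). The dark tuner is at (160,180). I'll enlarge this area and measure.

```bash
cat > h.py <<'E'
import numpy as np,cv2
from scipy.spatial.transform import Rotation as Ro
from workcell import read_state, viewer, bot
def cam(n,s=None):
    c=viewer.camera_params(n)
    K=np.array([[c['fx'],0,c['cx']],[0,c['fy'],c['cy']],[0,0,1]])
    if n=='wrist':
        H=c['hand_eye'];W=np.eye(4);W[:3,:3]=Ro.from_rotvec(s['tcp_rot']).as_matrix();W[:3,3]=s['tool_pos']
        M=np.linalg.inv(W@H);R,t=M[:3,:3],M[:3,3]
    else: R,t=c['R'],c['t']
    return K,np.array([c['k1'],0,0,0,0.]),np.asarray(R),np.asarray(t)
def onz(C,px,z):
    K,k,R,t=C
    u=cv2.undistortPoints(np.array(px,float).reshape(-1,1,2),K,k)[:,0]
    d=np.c_[u,np.ones(len(u))]@R; o=-R.T@t
    return o+d*((z-o[2])/d[:,2])[:,None]
def proj(C,X):
    K,k,R,t=C
    return cv2.projectPoints(np.array(X,float).reshape(-1,1,3),cv2.Rodrigues(R)[0],t,K,k)[0][:,0]
def crop(p,x0,y0,w,h,f,name):
    cv2.imwrite(name,cv2.resize(p[y0:y0+h,x0:x0+w],None,fx=f,fy=f,interpolation=cv2.INTER_CUBIC))
def red(p):
    h=cv2.cvtColor(p,cv2.COLOR_BGR2HSV)
    return ((h[...,0]<5)|(h[...,0]>174))&(h[...,1]>180)&(h[...,2]>90)
E
python3 - <<'E'
from h import *
a=cv2.imread('pics/top0.png');b=cv2.imread('pics/side0.png')
f=lambda p,x,y:cv2.resize(p[y:y+96,x:x+96],(400,400)[:2],interpolation=cv2.INTER_CUBIC)
cv2.imwrite('pics/c0.png',np.hstack([f(a,304,164),f(b,196,218)]))
for n,p,(x0,y0,w,h) in (('top',a,(304,164,96,96)),('side',b,(196,218,96,96))):
    C=cam(n);m=red(p)[y0:y0+h,x0:x0+w];ys,xs=np.nonzero(m)
    # orange excluded by hue
    print(n,len(xs),xs.mean()+x0,ys.mean()+y0,onz(C,[[xs.mean()+x0,ys.mean()+y0]],.0735))
E
```

```text
top 173 355.97687861271675 183.96531791907515 [[ 0.55080027 -0.16993148  0.0735    ]]
side 4 266.0 261.75 [[ 0.54707128 -0.17198304  0.0735    ]]
```

View pics/c0.png

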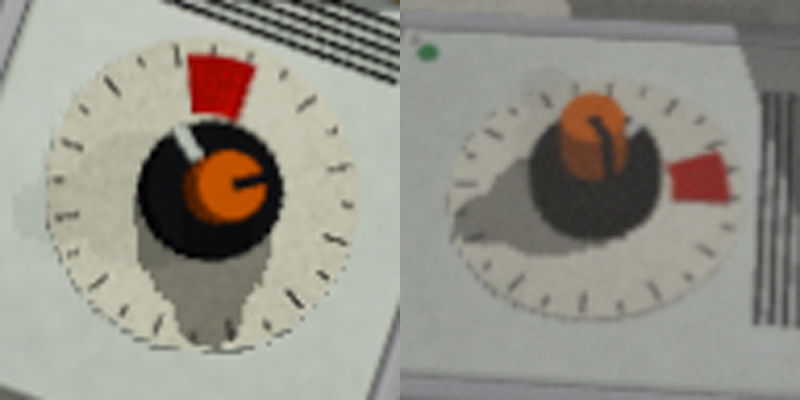

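The left crop (top camera) shows the dial rim spanning x 46–357 and y 38–352. The black knob top is centred near (211,190), with its white line tip at (180,128). The orange top is centred near (232,185), with its black tip at (264,181). The red sector corners are (187,56), (256,66), (238,121) and (193,112).

Run:
```python
from h import *
C=cam('top')
g=lambda p:np.array(p,float)/400*96+[304,164]-.5+.12
D=onz(C,g([[46,195],[357,195],[201,38],[203,352]]),.072); print(D, D.mean(0))
A=D[:,:2]; r=np.linalg.lstsq(np.c_[2*A,np.ones(4)],(A**2).sum(1),rcond=None)[0];c=r[:2];print('dial',c,np.sqrt(r[2]+c@c))
k=onz(C,g([[211,190]]),.096)[0];f=onz(C,g([[232,185]]),.125)[0];print('knob',k,f)
M=onz(C,g([[187,56],[256,66],[238,121],[193,112]]),.0735)[:,:2]
an=lambda v:np.degrees(np.arctan2(v[1],v[0]))
for m in M:print('mk',an(m-c),np.linalg.norm(m-c))
t=onz(C,g([[180,128]]),.096)[0,:2];u=onz(C,g([[264,181]]),.125)[0,:2]
for cc in (c,):print('coarse',an(t-k[:2]),an(t-cc),np.linalg.norm(t-cc),'fine',an(u-f[:2]),an(u-cc),np.linalg.norm(u-cc))
mm=red(cv2.imread('pics/top0.png'));ys,xs=np.nonzero(mm[164:200,304:400]);q=onz(C,[[xs.mean()+304,ys.mean()+164]],.0735)[0,:2];print('mkc',an(q-c))
```

```text
[[ 0.50180625 -0.09576697  0.072     ]
 [ 0.50416509 -0.23051418  0.072     ]
 [ 0.57132602 -0.16288278  0.072     ]
 [ 0.43577057 -0.16361993  0.072     ]] [ 0.50326698 -0.16319596  0.072     ]
dial [ 0.50354926 -0.16313104] 0.06758284588573032
knob [ 0.50385023 -0.16174829  0.096     ] [ 0.50432363 -0.16384675  0.125     ]
mk 6.419807415447705 0.05993574012512464
mk -22.71821699367292 0.06044363385027481
mk -25.87682661883009 0.03517709643371763
mk 6.758743680759876 0.03544821765419792
coarse 26.73486539278383 28.85365078172251 0.02974029129757068 fine -81.93252807252111 -79.1799112784247 0.013873573767069755
mkc -8.18986125819934
```

Emit:
{"api": "jog_arm", "payload": {"increments": [[[0.75,-0.66,0,0,0,0,1],[0.75,-0.66,0,0,0,0,1],[0.75,-0.66,0,0,0,0,1],[0.75,-0.66,0,0,0,0,1],[0.75,-0.66,0,0,0,0,1]]], "force": 40}}

```text
time: 0.52
tool_pos: [0.2465, -0.5314, 0.3032]
tcp_rot: [-3.118, -0.375, 0.0]
wrist_force: [0.3, -0.2, 0.7]
width: 0.997
grip_force: 0.0
```

Emit:
{"api": "jog_arm", "payload": {"increments": [[[0.75,-0.66,0,0,0,0,1],[0.75,-0.66,0,0,0,0,1],[0.75,-0.66,0,0,0,0,1],[0.75,-0.66,0,0,0,0,1],[0.75,-0.66,0,0,0,0,1]]]}}

```text
time: 0.93
tool_pos: [0.3322, -0.4083, 0.3034]
tcp_rot: [-3.118, -0.375, 0.001]
wrist_force: [1.1, -0.0, -0.6]
width: 0.999
grip_force: 0.0
```

Emit:
{"api": "jog_arm", "payload": {"increments": [[[0.75,-0.66,0,0,0,0,1],[0.75,-0.66,0,0,0,0,1],[0.75,-0.66,0,0,0,0,1],[0.75,-0.66,0,0,0,0,1],[0.75,-0.66,0,0,0,0,1]]]}}

```text
time: 1.35
tool_pos: [0.418, -0.2855, 0.3035]
tcp_rot: [-3.119, -0.376, 0.001]
wrist_force: [0.4, -0.0, 0.2]
width: 1.004
grip_force: 0.0
```

Emit:
{"api": "jog_arm", "payload": {"increments": [[[0.75,-0.66,0,0,0,0,1],[0.75,-0.66,0,0,0,0,1],[0.75,-0.66,0,0,0,0,1],[0.75,-0.66,0,0,0,0,1],[0,0,0,0,0,0,1]]]}}

```text
time: 1.77
tool_pos: [0.4882, -0.1849, 0.3035]
tcp_rot: [-3.116, -0.381, -0.002]
wrist_force: [0.5, -0.1, -0.1]
width: 1.001
grip_force: 0.0
```

```bash
cat > w.py <<'E'
import sys
from h import *
def shot(name,x0=0,y0=0,w=512,h=384,f=1.5):
    s=read_state();p,d=viewer.read_camera('wrist');cv2.imwrite('pics/raw_'+name,p)
    np.savez('pics/'+name+'.npz',tool_pos=s['tool_pos'],tcp_rot=s['tcp_rot'])
    crop(p,x0,y0,w,h,f,'pics/'+name);return s,p
E
python3 - <<'E'
from w import *
s,p=shot('w1.png');C=cam('wrist',s)
c=[.504,-.163]
print(proj(C,[[*c,.072],[*c,.096],[*c,.125]]), s['q'],s['tool_pos'])
E
```

```text
[[241.11861285 157.39398367]
 [239.68696261 162.27403843]
 [237.61558491 169.33901253]] [-0.41119057 -0.026668    1.92792839  0.00271267  1.24055006  0.91514607] [ 0.48817162 -0.18493159  0.30347289]
```

View pics/w1.png

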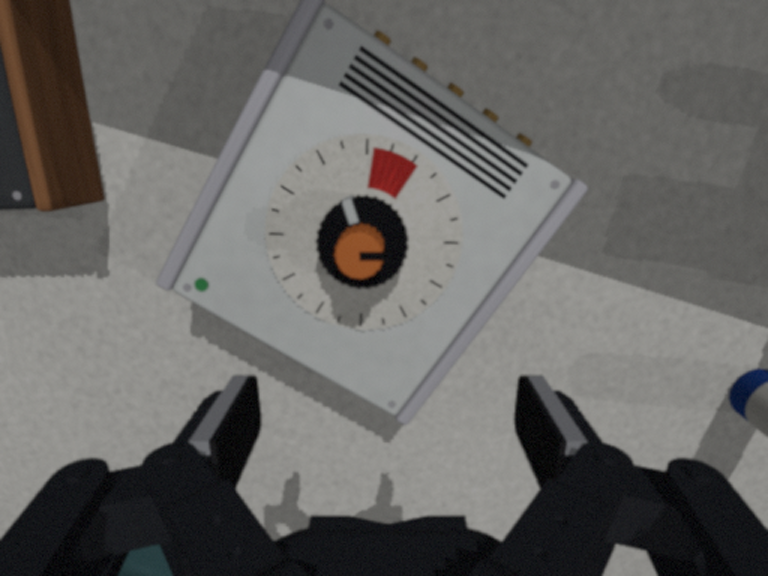

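The wrist view shows the dial centred at (362,233) in the enlarged picture, the black knob top at (362,241), its white line tip at (347,202), the orange top at (360,251) with its black tip at (384,256), and the red sector around (391,172).

Run:
```python
from w import *
z=np.load('pics/w1.png.npz');C=cam('wrist',z)
g=lambda p:np.array(p,float)/1.5-.17
an=lambda v:np.degrees(np.arctan2(v[1],v[0]))
for n,p,h in (('dial',[362,233],.072),('blk',[362,241],.096),('org',[360,251],.125)):print(n,onz(C,g([p]),h))
A=onz(C,g([[266,233],[459,232],[363,135],[362,331]]),.072)[:,:2]
r=np.linalg.lstsq(np.c_[2*A,np.ones(4)],(A**2).sum(1),rcond=None)[0];c=r[:2];print('dial',c,np.sqrt(r[2]+c@c))
p=cv2.imread('pics/raw_w1.png');m=red(p);m[:90]=0;m[140:]=0;m[:,:230]=0;m[:,290:]=0
ys,xs=np.nonzero(m);q=onz(C,[[xs.mean(),ys.mean()]],.0735)[0,:2];print(len(xs),xs.mean(),ys.mean(),'mk',an(q-c))
t=onz(C,g([[347,202],[353,222]]),.096)[:,:2];u=onz(C,g([[384,256],[362,256]]),.125)[:,:2]
print('coarse',an(t[0]-c),an(t[0]-t[1]),'fine',an(u[0]-c),an(u[0]-u[1]))
R=Ro.from_rotvec(z['tcp_rot']).as_matrix()
print('delta tool units',R.T@(np.r_[c,.3]-z['tool_pos'])/.03, 'yaw',an(R[:2,0]))
```

```text
dial [[ 0.50626813 -0.16252443  0.072     ]]
blk [[ 0.50601123 -0.16397739  0.096     ]]
org [[ 0.5063191  -0.16441864  0.125     ]]
dial [ 0.50192973 -0.16382408] 0.06721308990703602
542 259.3487084870849 114.01845018450184 mk -8.005936511804974
coarse 29.157151403074646 29.402176403670122 fine -71.5888113508983 -76.02349050858507
delta tool units [ 0.61459273 -0.57195609  0.11785786] yaw 13.956005502833307
```

Emit:
{"api": "jog_arm", "payload": {"increments": [[[0.36,-0.28,0,0,0,0,1],[0.35,-0.27,0,0,0,0,1],[0,0,0.9,0,0,0,1],[0,0,0.9,0,0,0,1],[0,0,0.9,0,0,0,1]]]}}

```text
time: 2.23
tool_pos: [0.5034, -0.168, 0.2226]
tcp_rot: [3.118, 0.375, 0.002]
wrist_force: [-0.1, -0.8, -0.6]
width: 1.0
grip_force: 0.0
```

Emit:
{"api": "jog_arm", "payload": {"increments": [[[0,0,0.8,0,0,0,1],[0,0,0.6,0,0,0,1],[0,0,0.4,0,0,0,1],[0,0,0,0,0,0,1],[0,0,0,0,0,0,1]]]}}

```text
time: 2.65
tool_pos: [0.5027, -0.1678, 0.1685]
tcp_rot: [-3.119, -0.375, 0.002]
wrist_force: [0.5, -0.3, 0.7]
width: 1.0
grip_force: 0.0
```

Emit:
{"api": "jog_arm", "payload": {"increments": [[[0.11,-0.11,0,0,0,0,1],[0,0,0.25,0,0,0,1],[0,0,0.2,0,0,0,1],[0,0,0.2,0,0,0,1],[0,0,0,0,0,0,1]]]}}

```text
time: 3.07
tool_pos: [0.5046, -0.1633, 0.1481]
tcp_rot: [-3.118, -0.376, 0.003]
wrist_force: [-1.2, 1.1, -0.6]
width: 1.002
grip_force: 0.0
```

Run:
```python
from w import *
s,p=shot('w2.png',100,60,320,220,2.4);print(s['tool_pos'],s['wrist_force'])
```

```text
[ 0.50458369 -0.16325464  0.14805562] [-1.2106662   1.10202642 -0.57288524]
```

View pics/w2.png

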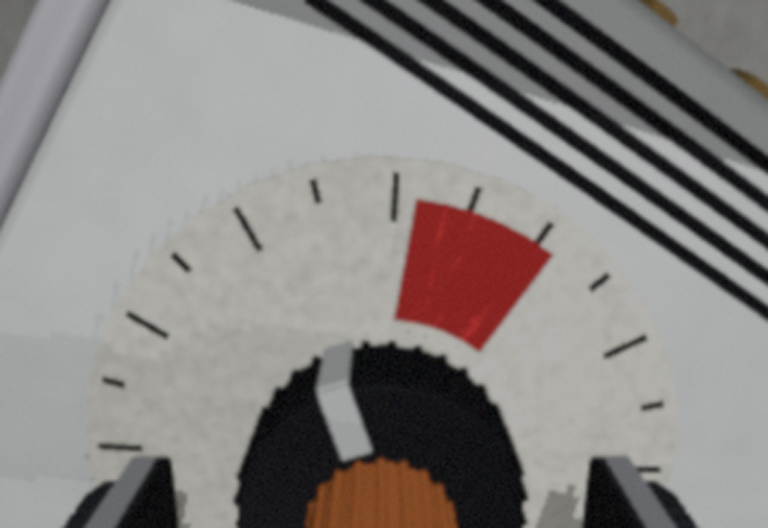

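The view shows the black knob spanning x 240–523, midway between the pads at 172 and 590. The sector edges run (415,203)–(398,318) and (549,254)–(480,349), and the white line tip is at (335,345). The knob is centred, so I'll close.

Emit:
{"api": "jog_arm", "payload": {"increments": [[[0,0,0,0,0,0,-1],[0,0,0,0,0,0,-1],[0,0,0,0,0,0,-1],[0,0,0,0,0,0,-1],[0,0,0,0,0,0,-1]]]}}

```text
time: 3.53
tool_pos: [0.5055, -0.1632, 0.1501]
tcp_rot: [-3.118, -0.375, -0.0]
wrist_force: [-2.4, 3.1, 5.2]
width: 0.66
grip_force: 42.4
```

Run:
```python
from w import *
s=read_state();print(s['width'],s['grip_force'],s['wrist_force'],s['tool_pos'],s['q'])
z=np.load('pics/w2.png.npz');C=cam('wrist',z)
g=lambda p:np.array(p,float)/2.4+[100,60]-.3
an=lambda v:np.degrees(np.arctan2(v[:,1],v[:,0]))
for c in ([.5046,-.1633],[.506,-.164]):
    M=onz(C,g([[415,203],[398,318],[549,254],[480,349]]),.0735)[:,:2]-c
    L=onz(C,g([[335,387],[358,460]]),.096)[:,:2]-c
    print(c,an(M),np.linalg.norm(M,axis=1),an(L),np.linalg.norm(L,axis=1),an((L[:1]-L[1:])))
    print(an((M[0]-M[1])[None]),an((M[2]-M[3])[None]))
```

```text
0.6600032172756557 42.394482493400574 [-2.3764796   3.1354359   5.18221153] [ 0.50546398 -0.16317483  0.15014187] [-3.59677099e-01  1.43038050e-01  2.05474961e+00  1.23771609e-03
  9.44237003e-01  9.71074111e-01]
[0.5046, -0.1633] [  6.39969723   6.56364188 -23.18680524 -26.37103467] [0.05809745 0.0333877  0.05892971 0.0341102 ] [30.3087704 32.2237096] [0.02807018 0.01222406] [28.83278026]
[6.17817861] [-18.83054967]
[0.506, -0.164] [  7.25899287   8.09126995 -23.09468423 -26.36170348] [0.05679059 0.0320883  0.05736726 0.03254497] [33.06638684 38.91372424] [0.02724635 0.0114912 ] [28.83278026]
[6.17817861] [-18.83054967]
```

Emit:
{"api": "jog_arm", "payload": {"increments": [[[0,0,-0.05,0,0,0.4,-1],[0,0,0,0,0,0.8,-1],[0,0,0,0,0,0.9,-1],[0,0,0,0,0,0.9,-1],[0,0,0,0,0,0.9,-1]]]}}

```text
time: 3.95
tool_pos: [0.5054, -0.1637, 0.1503]
tcp_rot: [3.13, -0.271, 0.0]
wrist_force: [1.7, -1.0, -4.6]
width: 0.66
grip_force: 45.8
```

Emit:
{"api": "jog_arm", "payload": {"increments": [[[0,0,0,0,0,0.9,-1],[0,0,0,0,0,0.9,-1],[0,0,0,0,0,0.6,-1],[0,0,0,0,0,0,-1],[0,0,0,0,0,0,-1]]]}}

```text
time: 4.37
tool_pos: [0.5054, -0.164, 0.1503]
tcp_rot: [3.073, -0.652, 0.0]
wrist_force: [1.1, -4.1, -6.7]
width: 0.661
grip_force: 45.8
```

Run:
```python
from w import *
s,p=shot('w3.png',100,60,320,220,2.4);print(s['tool_pos'],s['tcp_rot'],s['wrist_force'],s['torque'])
R=Ro.from_rotvec(s['tcp_rot']).as_matrix();print(np.degrees(np.arctan2(R[1,0],R[0,0])))
```

```text
[ 0.50535093 -0.164014    0.15031077] [ 3.07256463e+00 -6.51949399e-01  4.21680333e-04] [ 1.11700768 -4.12552155 -6.72062733] [-0.34308547 -0.4247734  -0.08191326]
-23.95915606373712
```

View pics/w3.png

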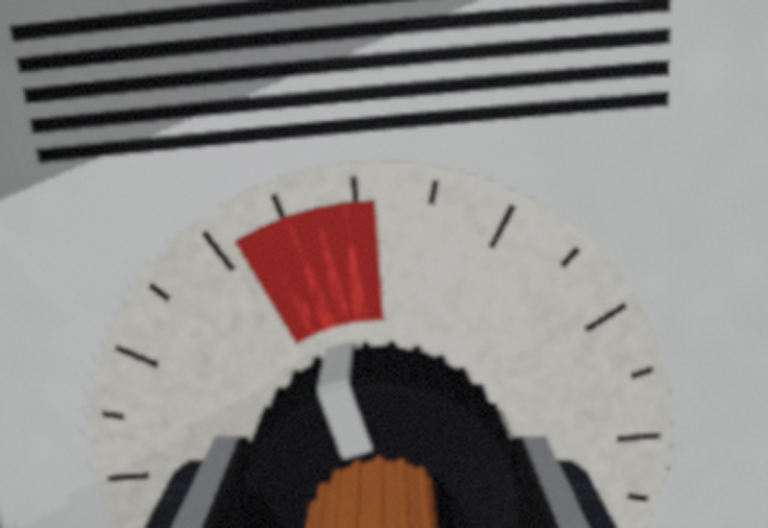

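The black knob is gripped, and its white line's outer end is at (335,385) with its inner end at (357,458). The sector corners are (237,241), (298,342), (374,202) and (383,320), so the line points close to the sector's middle.

```bash
cat > ang.py <<'E'
from w import *
g=lambda p:np.array(p,float)/2.4+[100,60]-.3
an=lambda v:np.degrees(np.arctan2(v[:,1],v[:,0]))
def angs(f,Mp,Lp,z=.096):
    C=cam('wrist',np.load(f))
    M=onz(C,g(Mp),.0735)[:,:2];L=onz(C,g(Lp),z)[:,:2]
    # marker axis: intersection of the two edges, and direction of bisector
    e=an(np.array([M[0]-M[1],M[2]-M[3]]))
    for c in ([.5055,-.1638],[.5035,-.1638],[.5055,-.162]):
        a=an(M-c);print(c,'mk',a.round(1),'mid',a.mean().round(2),'line',an(L-c).round(2),'r',np.linalg.norm(L-c,axis=1).round(4))
    print('edges',e,e.mean(),'linedir',an(L[:1]-L[1:]))
E
python3 - <<'E'
from ang import *
angs('pics/w2.png.npz',[[415,203],[398,318],[549,254],[480,349]],[[335,387],[358,460]])
angs('pics/w3.png.npz',[[374,202],[383,320],[237,241],[298,342]],[[335,385],[357,459]])
E
```

```text
[0.5055, -0.1638] mk [  6.9   7.5 -22.9 -26. ] mid -8.63 line [31.74 35.56] r [0.0279 0.0121]
[0.5035, -0.1638] mk [  6.7   7.1 -22.2 -24.6] mid -8.25 line [29.7 30.7] r [0.0296 0.0137]
[0.5055, -0.162] mk [  5.2   4.4 -24.6 -28.7] mid -10.93 line [28.48 27.99] r [0.027  0.0111]
edges [  6.17854812 -18.83158473] -6.326518306848344 linedir [28.83095726]
[0.5055, -0.1638] mk [-23.6 -26.6   6.3   8.1] mid -8.96 line [-7.98 -5.52] r [0.0278 0.0116]
[0.5035, -0.1638] mk [-22.8 -25.1   6.1   7.6] mid -8.56 line [-7.44 -4.71] r [0.0298 0.0136]
[0.5055, -0.162] mk [-25.2 -29.4   4.6   4.9] mid -11.3 line [-11.61 -14.19] r [0.0281 0.0119]
edges [-19.73843385   4.15142444] -7.7935047086222085 linedir [-9.72366188]
```

Emit:
{"api": "jog_arm", "payload": {"increments": [[[0,0,0,0,0,0,1],[0,0,0,0,0,0,1],[0,0,0,0,0,0,1],[0,0,0,0,0,0,1],[0,0,0,0,0,0,1]]]}}

```text
time: 4.83
tool_pos: [0.5057, -0.1636, 0.1514]
tcp_rot: [-3.073, 0.654, -0.001]
wrist_force: [0.2, 1.4, -0.8]
width: 1.0
grip_force: 0.0
```

Emit:
{"api": "jog_arm", "payload": {"increments": [[[0,0,-0.3,0,0,0,1],[0,0,-0.8,0,0,0,1],[0,0,-1,0,0,0,1],[0,0,-1,0,0,0,1],[0,0,-0.9,0,0,0,1]]]}}

```text
time: 5.25
tool_pos: [0.5055, -0.1636, 0.2734]
tcp_rot: [3.073, -0.654, 0.002]
wrist_force: [0.4, -0.7, 0.5]
width: 0.997
grip_force: 0.0
```

Emit:
{"api": "jog_arm", "payload": {"increments": [[[0,0,0,0,0,0,1],[0,0,0,0,0,0,1],[0,0,0,0,0,0,1],[0,0,0,0,0,0,1],[0,0,0,0,0,0,1]]]}}

```text
time: 5.67
tool_pos: [0.5045, -0.1633, 0.2693]
tcp_rot: [-3.072, 0.655, 0.005]
wrist_force: [-0.3, 0.1, 1.0]
width: 0.997
grip_force: 0.0
```

Run:
```python
from w import *
s,p=shot('w4.png',100,60,320,220,2.4);print(s['tool_pos'],s['tcp_rot'],s['wrist_force'])
```

```text
[ 0.50452496 -0.16328193  0.26925233] [-3.07214913  0.6545974   0.00483173] [-0.28342949  0.06274496  0.98313442]
```

View pics/w4.png

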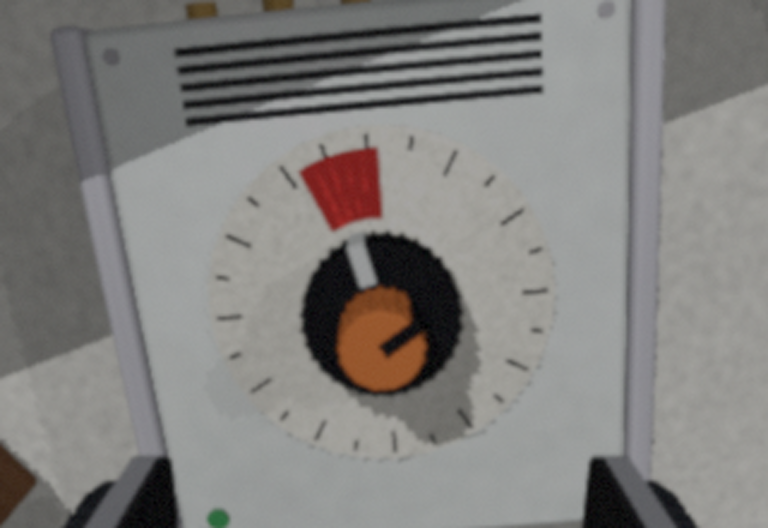

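The white line runs from (368,286) to (355,239), towards the middle of the sector, whose corners are (303,172), (335,231), (378,150) and (381,217). The fine line runs from (387,351) to (423,324), on an orange top centred at (382,348).

Run:
```python
from ang import *
M=[[378,150],[381,217],[303,172],[335,231]]
angs('pics/w4.png.npz',M,[[356,245],[368,286]])
angs('pics/w4.png.npz',M,[[422,325],[387,351]],.125)
C=cam('wrist',np.load('pics/w4.png.npz'));print(onz(C,g([[382,348]]),.125),onz(C,g([[382,312]]),.096))
```

```text
[0.5055, -0.1638] mk [-23.9 -25.6   5.3   6.9] mid -9.31 line [-7.84 -6.97] r [0.028  0.0127]
[0.5035, -0.1638] mk [-23.1 -24.2   5.1   6.5] mid -8.9 line [-7.32 -6.02] r [0.0299 0.0146]
[0.5055, -0.162] mk [-25.5 -28.4   3.5   3.7] mid -11.67 line [-11.46 -14.87] r [0.0283 0.013 ]
edges [-21.4882705    3.26416516] -9.11205266920753 linedir [-8.56558108]
[0.5055, -0.1638] mk [-23.9 -25.6   5.3   6.9] mid -9.31 line [ -86.18 -142.32] r [0.0156 0.0031]
[0.5035, -0.1638] mk [-23.1 -24.2   5.1   6.5] mid -8.9 line [ -78.97 -104.07] r [0.0159 0.002 ]
[0.5055, -0.162] mk [-25.5 -28.4   3.5   3.7] mid -11.67 line [ -86.57 -123.72] r [0.0174 0.0045]
edges [-21.4882705    3.26416516] -9.11205266920753 linedir [-75.56989636]
[[ 0.50461097 -0.16466893  0.125     ]] [[ 0.50725344 -0.1659337   0.096     ]]
```

Emit:
{"api": "jog_arm", "payload": {"increments": [[[0,0,0.7,0,0,0,1],[0,0,0.9,0,0,0,1],[0,0,0.8,0,0,0,1],[0,0,0.5,0,0,0,1],[0,0,0.2,0,0,0,1]]]}}

```text
time: 6.13
tool_pos: [0.503, -0.1627, 0.1738]
tcp_rot: [-3.072, 0.655, 0.011]
wrist_force: [-0.3, 0.1, 0.1]
width: 1.003
grip_force: 0.0
```

Emit:
{"api": "jog_arm", "payload": {"increments": [[[0,0,0,0,0,0,0.3],[0,0,0,0,0,0,0.1],[0,0,0,0,0,0,0],[0,0,0,0,0,0,0],[0,0,0,0,0,0,0]]]}}

```text
time: 6.55
tool_pos: [0.5063, -0.1639, 0.1793]
tcp_rot: [3.072, -0.655, 0.004]
wrist_force: [-0.8, -0.5, 0.4]
width: 0.502
grip_force: 0.0
```

Emit:
{"api": "jog_arm", "payload": {"increments": [[[0,0,0.07,0,0,0,0],[0,0,0,0,0,0,-1],[0,0,0,0,0,0,-1],[0,0,0,0,0,0,-1],[0,0,0,0,0,0,-1]]]}}

```text
time: 6.97
tool_pos: [0.5054, -0.164, 0.1763]
tcp_rot: [3.072, -0.654, 0.0]
wrist_force: [-2.7, -2.0, 4.3]
width: 0.313
grip_force: 39.4
```

Emit:
{"api": "jog_arm", "payload": {"increments": [[[0,0,0,0,0,-0.4,-1],[0,0,0,0,0,-0.9,-1],[0,0,0,0,0,-1,-1],[0,0,0,0,0,-1,-1],[0,0,0,0,0,-1,-1]]]}}

```text
time: 7.38
tool_pos: [0.5055, -0.1635, 0.1763]
tcp_rot: [-3.141, -0.055, -0.0]
wrist_force: [-1.9, 0.5, 5.1]
width: 0.316
grip_force: 39.6
```

Emit:
{"api": "jog_arm", "payload": {"increments": [[[0,0,0,0,0,-1,-1],[0,0,0,0,0,-1,-1],[0,0,0,0,0,-1,-1],[0,0,0,0,0,-1,-1],[0,0,0,0,0,-1,-1]]]}}

```text
time: 7.8
tool_pos: [0.5053, -0.1628, 0.1763]
tcp_rot: [-3.018, -0.865, -0.0]
wrist_force: [-2.3, 2.5, 6.4]
width: 0.312
grip_force: 39.8
```

Emit:
{"api": "jog_arm", "payload": {"increments": [[[0,0,0,0,0,-0.9,-1],[0,0,0,0,0,-0.6,-1],[0,0,0,0,0,-0.5,-1],[0,0,0,0,0,0,-1],[0,0,0,0,0,0,-1]]]}}

```text
time: 8.22
tool_pos: [0.5051, -0.1626, 0.1763]
tcp_rot: [-2.913, -1.169, 0.0]
wrist_force: [-4.2, 3.3, 7.3]
width: 0.311
grip_force: 39.9
```

Run:
```python
from w import *
s=read_state()
R=Ro.from_rotvec(s['tcp_rot']).as_matrix();print(np.degrees(np.arctan2(R[1,0],R[0,0])))
print(s['tool_pos'],s['wrist_force'],s['torque'],s['width'],s['q'])
```

```text
43.72693265573767
[ 0.50511998 -0.16261337  0.17627039] [-4.19781065  3.33954462  7.32034732] [0.50365853 0.55648649 0.07430896] 0.3110998364053297 [-0.35929623  0.11011417  2.03617842  0.00207065  0.99696507  0.4471947 ]
```

Emit:
{"api": "jog_arm", "payload": {"increments": [[[0,0,0,0,0,0,1],[0,0,0,0,0,0,1],[0,0,0,0,0,0,1],[0,0,0,0,0,0,1],[0,0,0,0,0,0,1]]]}}

```text
time: 8.63
tool_pos: [0.5054, -0.1637, 0.1756]
tcp_rot: [-2.915, -1.17, 0.0]
wrist_force: [-0.6, -0.4, 0.2]
width: 0.984
grip_force: 0.0
```

Emit:
{"api": "jog_arm", "payload": {"increments": [[[0,0,-0.3,0,0,0,1],[0,0,-0.8,0,0,0,1],[0,0,-1,0,0,0,1],[0,0,-0.7,0,0,0,1],[0,0,-0.2,0,0,0,1]]]}}

```text
time: 9.05
tool_pos: [0.5076, -0.1645, 0.271]
tcp_rot: [2.911, 1.168, 0.009]
wrist_force: [0.6, -0.8, -0.4]
width: 1.002
grip_force: 0.0
```

Emit:
{"api": "jog_arm", "payload": {"increments": [[[0,0,0,0,0,0,1],[0,0,0,0,0,0,1],[0,0,0,0,0,0,1],[0,0,0,0,0,0,1],[0,0,0,0,0,0,1]]]}}

```text
time: 9.47
tool_pos: [0.5046, -0.1633, 0.264]
tcp_rot: [-2.914, -1.169, 0.004]
wrist_force: [0.0, -0.0, 0.6]
width: 0.999
grip_force: 0.0
```

Run:
```python
from w import *
s,p=shot('w5.png',180,100,160,120,5);print(s['tool_pos'],s['tcp_rot'],s['wrist_force'])
```

```text
[ 0.50456608 -0.16333853  0.26398888] [-2.91350959 -1.16934366  0.00366814] [ 0.04879361 -0.00127436  0.5599245 ]
```

View pics/w5.png

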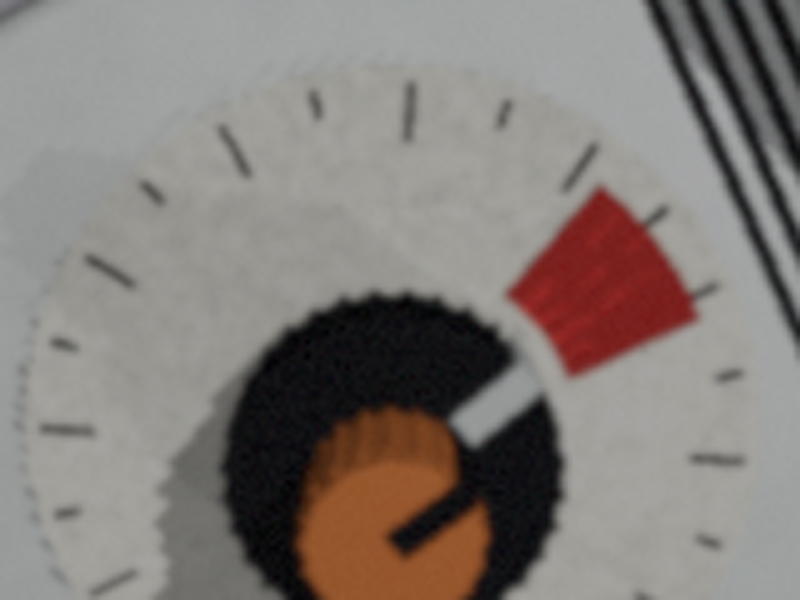

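The white line runs (463,432)→(531,378) and the black line (400,544)→(472,494). The sector corners are (512,293), (600,187), (572,377) and (697,318). Both lines point into the sector.

Run:
```python
import ang
from ang import *
ang.g=lambda p:np.array(p,float)/5+[180,100]-.4
M=[[600,187],[512,293],[697,318],[572,377]]
angs('pics/w5.png.npz',M,[[525,382],[463,432]])
angs('pics/w5.png.npz',M,[[472,494],[400,544]],.125)
C=cam('wrist',np.load('pics/w5.png.npz'));print(onz(C,ang.g([[395,556]]),.125))
```

```text
[0.5055, -0.1638] mk [  6.4   7.2 -23.3 -25.9] mid -8.91 line [-7.64 -9.51] r [0.0265 0.0132]
[0.5035, -0.1638] mk [  6.2   6.8 -22.6 -24.5] mid -8.52 line [-7.11 -8.26] r [0.0285 0.0152]
[0.5055, -0.162] mk [  4.6   4.1 -25.  -28.7] mid -11.21 line [-11.46 -17.  ] r [0.0268 0.0136]
edges [  5.30329568 -19.83426511] -7.265484710988639 linedir [-5.78797763]
[0.5055, -0.1638] mk [  6.4   7.2 -23.3 -25.9] mid -8.91 line [ -13.23 -135.56] r [0.0128 0.001 ]
[0.5035, -0.1638] mk [  6.2   6.8 -22.6 -24.5] mid -8.52 line [-11.45 -28.92] r [0.0147 0.0015]
[0.5055, -0.162] mk [  4.6   4.1 -25.  -28.7] mid -11.21 line [ -20.8  -106.04] r [0.0133 0.0026]
edges [  5.30329568 -19.83426511] -7.265484710988639 linedir [-9.57047366]
[[ 0.50285794 -0.16530485  0.125     ]]
```

```bash
cat > pca.py <<'E'
from w import *
def pca(C,mask,z,ref):
    ys,xs=np.nonzero(mask);P=onz(C,np.c_[xs,ys].astype(float),z)[:,:2];m=P.mean(0)
    v=np.linalg.svd(P-m,full_matrices=False)[2][0];v=v*np.sign(v@ref);return len(xs),np.degrees(np.arctan2(v[1],v[0])).round(1),m.round(4)
def run(p,C,c=(.505,-.1638)):
    g=p.max(2);H,W=g.shape;yy,xx=np.mgrid[:H,:W]
    def disc(z,r0,r1):
        P=onz(C,np.c_[xx.ravel(),yy.ravel()].astype(float),z)[:,:2]-c
        r=np.hypot(*P.T).reshape(H,W);return (r<r1)&(r>=r0)
    fd=disc(.125,0,.0135);white=disc(.096,.0,.0275)&(p.min(2)>110)
    f=fd&(g<75)
    n,l,st,_=cv2.connectedComponentsWithStats(f.astype(np.uint8));f=l==1+st[1:,4].argmax()
    n,l,st,_=cv2.connectedComponentsWithStats(white.astype(np.uint8));w=l==1+st[1:,4].argmax()
    r=red(p)&disc(.0735,.030,.064);ys,xs=np.nonzero(r);q=onz(C,np.c_[xs,ys].astype(float),.0735)[:,:2].mean(0)-c
    print('white',pca(C,w,.096,np.array([1,0])),'black',pca(C,f,.125,np.array([1,0])),'mk',len(xs),np.degrees(np.arctan2(q[1],q[0])))
E
python3 - <<'E'
from pca import *
for k in 'w4','w5':run(cv2.imread(f'pics/raw_{k}.png'),cam('wrist',np.load(f'pics/{k}.png.npz')))
E
```

```text
white (120, np.float64(-7.5), array([ 0.5253, -0.1658])) black (89, np.float64(-74.2), array([ 0.5048, -0.1709])) mk 669 -7.937544507028576
white (116, np.float64(-7.1), array([ 0.5254, -0.1667])) black (104, np.float64(-6.5), array([ 0.5113, -0.1654])) mk 650 -8.077250530651584
```

```bash
python3 -c "
from workcell import bot
print(bot.finish_job())"
```

```text
the job is handed in; nothing more can be done
None
```

The job is handed in: I turned the coarse knob first and then the fine knob, and the last wrist-camera picture put both lines within about 2° of the red marker's middle. The gripper was open and clear of everything, the dark tuner was never approached, and the run took about 9.5 s; the hand-in returned no verdict.

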